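Pull a casting up against its stop with the bench quick clamp, then release it

TASK

The dark round casting that stands between the jaws of the grey quick clamp has to be pulled up against the clamp's fixed jaw. Squeeze the clamp's red trigger towards its grey handle and let it out again, stroke after stroke, until the moving jaw has closed on the casting and drawn it up to the fixed jaw; do not touch the casting itself. Then press the green release tab right down and keep it down until the moving jaw has run fully back open, and let go of everything, leaving the casting standing up against the fixed jaw.

Things in the scene. Friction and masses are not known exactly. Their poses are not given: they have to be found in the camera images.
- grip_mid (a point): Squeezing point on the grey quick clamp (315 x 62 mm, fixed on the bench), 86 mm up, midway between handle and squeezed trigger. x runs level along the clamp, handle to jaws. Handle: fixed grey blade, 14 mm thick, 28 wide, top at 108 mm, back face at x -15 mm. A gripper centred here, closing along x, tips 60 to 75 mm up, squeezes trigger to handle. Housing is 46, jaws 53 mm high.
- trigger (a joint): Red trigger: blade 12 mm thick, 26 wide, top at 108 mm, ahead of the handle. 0 at rest (front face 31 mm ahead of grip_mid, 46 mm over handle and trigger) to 0.016 m squeezed (15 mm ahead, 30 mm over both); slides straight towards the handle and springs back. A stroke takes up to 18 N; once the jaws are tight an overload spring yields at up to 25 N.
- jaw (a joint): Grey moving jaw on its bar: 0 open, its face 82 mm from the fixed jaw's face (which is 61 mm ahead of grip_mid); grows (m) as it closes, about 0.032 when tight on the casting. Follows each trigger stroke in 4 mm ratchet steps (12 to 16 mm a full stroke: two or three strokes) and holds; extra strokes do no harm. With the release tab down it springs back to 0 in about 0.5 s.
- tab_top (a point): Middle of the top of the green release tab, 24 x 24 mm, on the rear of the clamp's housing, 63 mm above the bench, 74 mm behind grip_mid (59 mm behind the handle's back face). Press straight down from above: 12 mm travel, frees the jaw at 7 mm; keep it down while the jaw runs back. 4 N at the start, 9 N at the bottom; springs up again.
- boss_mid (a point): Centre of the dark casting (50 mm across, 30 high, 0.31 kg, bored top) standing loose between the jaws on the clamp's rails (22 mm high); this point is half-way up it, 37 mm above the bench. It is about 86 mm ahead of grip_mid along the clamp's x when up against the fixed jaw. Two like castings elsewhere on the bench are spares and play no part.
There are look-alikes about, which are no part of the job. Leave any brown or yellow look-alike of the part that bears boss_mid alone.

How it is judged (in metres and radians):
On the way, in this order (a step that is already met when the one before it is completed fails the run):
1. the trigger has been squeezed well in (at least half its travel) (value of joint trigger above 0.008 m), for 0.05 s.
2. the moving jaw has closed on the casting and drawn it to within 6 mm of the fixed jaw (value of joint jaw above 0.026 m and x of boss_mid in the frame of grip_mid below 0.092 m), for 0.1 s.
At the end, for the whole second after the job is handed in: The moving jaw is back to within 5 mm of fully open and the trigger is out (within 4 mm); the casting stands upright (within 10 degrees) on the rails, within 8 mm of the fixed jaw and within 20 mm of the clamp's centre line (value of joint jaw below 0.005 m and value of joint trigger below 0.004 m and x of boss_mid in the frame of grip_mid between 0.08 and 0.094 m and y of boss_mid in the frame of grip_mid between -0.02 and 0.02 m and angle between boss_mid's own z axis and vertical below 0.17 rad); the robot touches nothing.
It fails at once if the robot pushes the casting itself (more than 2 N) (contact force between any of the fingers, the arm and boss above 2 N).
It also fails if it takes over 40 s, if anything falls off the work surface, if the arm or the gripper's body presses on something with over 40 N, if the wrist force passes 120 N, or if a joint passes its speed limit or range.

ROBOT

A 6-joint arm with a two-finger parallel gripper is mounted at the origin on a cart in front of the work surface, level with it; the furniture and walls round the work are solid. World frame = base frame: x ahead of the robot, y to its left, z up, the work surface at z = 0. Lengths are in m, angles in degrees, forces in N, time in s.
With the tool pointing down it reaches from about 0.375 to 0.9 m from the base axis. Payload 3.1 kg.
Tool frame: the origin (TCP) lies at the very end of the fingers, on their centre line; the grasp point (between the pads) lies 19 mm behind it (grip_point_offset is the distance from the TCP to the grasp point, in m); y points along the fingers, x is the direction in which the jaws open and shut, and the axes are right-handed (so a half turn about y gives the same grasp; the last joint's range is limited). The gripper opens to 87 mm and grips with 3 to 60 N. Pads are 19 mm wide; open, the fingers measure 117 mm over their backs; the gripper's body (75 mm by 190 mm) begins 51 mm behind the grasp point.
Start: joints at [58.47, 30.224, 82.088, -0, 67.689, -10.227], TCP at [0.227, 0.582, 0.223] pointing down, gripper open.
Joint ranges: [-176.69, 176.69], [-43.24, 126.21], [12.49, 139.97], [-82, 262], [0, 151.66], [-163.58, 163.58]. Speed limits (degrees/s): [159.86, 159.86, 180, 180, 180, 180].

INTERFACE

Orientations are given as a 3x3 rotation matrix whose columns are the frame's x, y, z axes.
In Python, from rig import * gives the robot as it stands.
- The arm moves only by the tool send_rows, never from a script. Its argument "moves" is text: rows parted by semicolons, each of 5 numbers parted by spaces: the finger opening in mm, from 0 to 87, then the shift along the tool's x, y, z in mm, then the turn about the tool's y in degrees. In form: fingers dx dy dz yaw; .... A call has 1 to 20 rows; each row shifts and turns the commanded pose from where the row before left it, along the tool's axes as they then stand; what a row does not reach is not made up. A row lasts 1/12 s, in which the tool goes at most 41.7 mm and 7.16 degrees, less where a joint would pass 70% of its speed; a pose out of reach is approached as far as the arm can. A call is refused whole if a number of a shift passes 41.7 or a number of a turn 7.16, either way. A call with a gripper value outside its range is refused whole. The fingers move at their own pace and stop on an object; the grip force is fixed at half the most. Time passes only in rows, so rows that do not move let the fingers close. It gives the time, the measured TCP pose, the force and the opening at its end, in the units of the state.
- read_state(): the state, without advancing time (a new reading comes with each control period).
- capture(name): name is "scene" or "top" or "wrist"; returns a dict with "image" (420x560x3 uint8, blue, green, red), "z_map" (420x560 float32, m along the optical axis (not along the pixel's ray), 0 where there is no reading), "mtx" (3x3 intrinsics, pixels), "origin" and "rotation" of the camera in the world; the wrist camera has in their place "tool_from_camera" (4x4, takes a point from camera to tool coordinates, whose origin is the TCP and whose axes are the tool frame's). Camera axes: x right, y up, looking along -z (the intrinsics and any distortion apply to the point x, -y, -z); pixel columns grow to the right and rows downward; lengths in m; the calibration is good to about 2 mm. A picture is of the moment at which its call begins: read the wrist's pose just before it.
- hand_in(): hands the job in, once; it reports no verdict.
Trained networks look in a picture, given as the dict that the camera call returned (one of the last four; its "shot" number tells which), for a name from the list of things; names that differ only in an ending like _2 or _b are one class to them, and where a whole thing is asked for, a point or a joint stands for the part that bears it (a point fixed in the world has none). Each returns a list of dicts, best first, with "p" (0 to 1); they miss things now and then, are a little off and sometimes report something else, mostly with a low value. They report only what shows in the picture. A call takes as long as a camera call. They do not tell look-alikes from the thing itself.
- search_frame(picture, name): "bbox" ([left, top, right, bottom] in pixels, round what is visible of it).
- masks_of(picture, name): "region" (420x560 bool, what is visible of it) and "bbox" ([left, top, right, bottom] in pixels, round what is visible of it).
- mark_of(picture, name): "pixel" ([row, column] in pixels: a listed point, or the origin of a listed thing).
The state is a dict: "time_s": time; "joint_positions": joint angles; "qvel": joint speeds; "tau": joint torques, N m; "position": TCP position; "tcp_rot": TCP orientation; "force": force on the tool from outside, world axes, zero at the start; "moment": the same for the moment, N m; "opening": opening from 0.0 (shut) to 1.0 (fully open).
Only numpy, scipy, OpenCV 4.12 (cv2) and the standard library are available. Lean on these libraries where they do the work, as an engineer would, in place of code of your own. Each camera call takes 0.05 s, during which the arm holds its last target. There are 200 camera calls.

## Working session

There is one attempt and no reset: what is moved stays moved. The work goes in short steps, Python scripts to look and compute and a tool call to move; the robot and the scene stay as the last step left them, time stands still between calls to the robot, and variables do not carry over. Pictures are saved under pics/ and viewed, about 8 in all and at most 12, crops included, and the job is handed in when it is done.

Besides the shell and the picture viewer there is one more tool, called after "Emit:" as a command line: name --argument value ..., lists and objects as JSON in quotes. send_rows: Moves the arm, as the interface text tells. Its arguments: {"type":"object","properties":{"moves":{"type":"string"}},"required":["moves"]}

```bash
mkdir -p pics; cat > h.py <<'E'
from rig import *
import numpy as np, cv2
def world(c,r,cl,z=None,s=None):
    M=np.array(c["mtx"]);
    if z is None:
        w=c["z_map"][max(0,int(r)-1):int(r)+2,max(0,int(cl)-1):int(cl)+2]; w=w[w>0]; z=np.median(w)
    p=np.array([(cl-M[0,2])/M[0,0]*z,-(r-M[1,2])/M[1,1]*z,-z])
    if "origin" in c: return np.array(c["rotation"])@p+np.array(c["origin"])
    T=np.array(c["tool_from_camera"]); q=T[:3,:3]@p+T[:3,3]
    return np.array(s["tcp_rot"])@q+np.array(s["position"])
E
python3 - <<'E'
from h import *
for n in ["scene","top"]:
    c=capture(n); cv2.imwrite(f"pics/{n}1.png",c["image"])
    for t in ["grip_mid","trigger","jaw","tab_top","boss_mid"]:
        for d in mark_of(c,t)[:3]:
            r,cl=d["pixel"]; print(n,t,round(d["p"],2),np.round([r,cl]),np.round(world(c,r,cl),3))
s=read_state(); print(s["time_s"],np.round(s["tcp_rot"],3),s["position"],s["force"],s["opening"])
E
```

```text
scene grip_mid 0.75 [186. 308.] [ 0.509 -0.29   0.103]Traceback (most recent call last):
  File "<stdin>", line 5, in <module>
ValueError: it knows: boss_mid, grip_mid, tab_top
```

```bash
sleep 1
```

```text
(no output)
```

View pics/scene1.png

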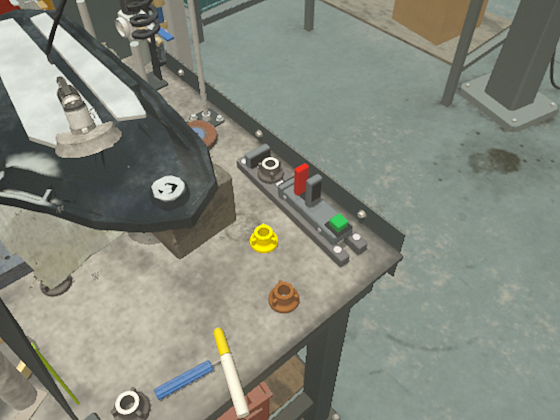

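The scene view shows the clamp running from its jaws at (250,155) to the green tab at (339,224). The red trigger is at (301,180), the handle at (314,190) and the dark casting at (270,167). The yellow and brown parts are look-alikes.

```bash
python3 - <<'E'
from h import *
for n in ["scene","top"]:
    c=capture(n); cv2.imwrite(f"pics/{n}2.png",c["image"])
    for t in ["grip_mid","tab_top","boss_mid"]:
        for d in mark_of(c,t)[:4]:
            r,cl=d["pixel"]; print(n,t,round(d["p"],2),np.round([r,cl]),np.round(world(c,r,cl),3))
    hs=cv2.cvtColor(c["image"],cv2.COLOR_BGR2HSV)
    for nm,lo,hi in [("green",(50,120,60),(75,255,255)),("red",(0,190,120),(6,255,255))]:
        m=cv2.inRange(hs,lo,hi); k,lab,st,ce=cv2.connectedComponentsWithStats(m)
        for i in range(1,k):
            if st[i,4]>40:
                P=np.array([world(c,r,cl) for r,cl in np.argwhere(lab==i) if c["z_map"][r,cl]>0])
                top=P[P[:,2]>np.percentile(P[:,2],90)-.006]
                print(n,nm,ce[i],st[i,4],np.round(top.mean(0),3),np.round(np.ptp(top,axis=0),3))
s=read_state(); print(s["time_s"],np.round(s["tcp_rot"],3),s["position"],s["force"],s["opening"])
E
```

```text
scene grip_mid 0.68 [184. 311.] [ 0.506 -0.293  0.106]
scene tab_top 0.53 [218. 337.] [ 0.45  -0.303  0.063]
scene boss_mid 0.78 [242. 264.] [ 0.514 -0.196  0.027]
scene boss_mid 0.6 [296. 282.] [ 0.413 -0.148  0.031]
scene green [338.30136986 222.3652968 ] 219 [ 0.444 -0.299  0.063] [0.023 0.024 0.007]
scene red [298.95625 175.91875] 160 [ 0.543 -0.305  0.107] [0.011 0.025 0.006]
top grip_mid 0.63 [223. 316.] [ 0.516 -0.303  0.108]
top tab_top 0.48 [257. 315.] [ 0.441 -0.304  0.064]
top boss_mid 0.65 [267. 254.] [ 0.419 -0.163  0.001]
top boss_mid 0.6 [218. 268.] [ 0.534 -0.201  0.019]
top boss_mid 0.58 [174. 310.] [ 0.631 -0.298  0.053]
top green [314.5 255.5] 100 [ 0.445 -0.302  0.064] [0.02  0.021 0.007]
0.5 [[ 0.363 -0.    -0.932]
 [ 0.932 -0.     0.363]
 [-0.    -1.     0.   ]] [0.22699535 0.58226222 0.22251727] [0.4419737  1.05665398 0.02206374] 1.0024329705493908
```

View pics/top2.png

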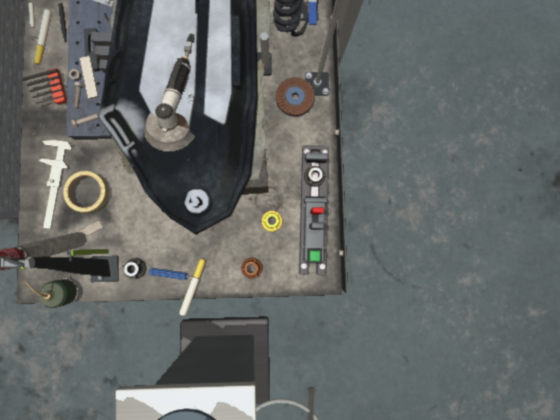

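Three candidates for boss_mid have marks in the top view:
- Yellow at (272,220) is a look-alike.
- Brown at (252,267) is a look-alike.
- Dark at (315,174) stands on the rails between the jaws, at about (0.631,-0.300), so it is the casting.

The dark one at (133,268) is a spare. The clamp's x axis runs along world +x, with grip_mid at about (0.519,-0.303). Next I check heights along the way there.

```bash
python3 - <<'E'
from h import *
c=capture("top"); z=c["z_map"]; M=np.array(c["mtx"])
r,cl=np.nonzero(z>0); d=z[r,cl]
p=np.stack([(cl-M[0,2])/M[0,0]*d,-(r-M[1,2])/M[1,1]*d,-d],1)@np.array(c["rotation"]).T+np.array(c["origin"])
print("cols y from .75 to -.45")
for x in np.arange(.2,.95,.05):
    print(round(x,2),[int(1000*max([-.99,*p[(abs(p[:,0]-x)<.025)&(abs(p[:,1]-y)<.025)][:,2]])) for y in np.arange(.75,-.46,-.05)])
# clamp axis
hs=p[(p[:,0]>.36)&(p[:,0]<.72)&(abs(p[:,1]+.3)<.055)&(p[:,2]>.012)]
for lo,hi in [(.012,.03),(.03,.05),(.05,.06),(.095,.12)]:
    q=hs[(hs[:,2]>lo)&(hs[:,2]<hi)]; print(lo,len(q),q.min(0).round(3),q.max(0).round(3),np.median(q,0).round(3), np.polyfit(q[:,0],q[:,1],1).round(3))
i=c["image"][135:285,280:350]; cv2.imwrite("pics/crop.png",cv2.resize(i,None,fx=4,fy=4,interpolation=2))
E
```

```text
cols y from .75 to -.45
0.2 [-789, -790, -790, -789, -790, -789, -788, -788, -788, -789, -788, -790, -788, -786, -786, -790, -785, -788, -789, -786, -787, -787, -790, -784, -785]
0.25 [-990, -786, -789, -791, -789, -794, -788, -792, -788, -793, -790, -789, -793, -790, -793, -789, -789, -788, -792, -791, -785, -787, -791, -789, -788]
0.3 [-990, -990, -990, -990, -990, -990, -990, -990, -990, -990, -990, -990, -990, -990, -990, 19, -990, -990, -990, -990, -990, -990, -990, -990, -990]
0.35 [-990, -990, -990, -990, -990, -990, -990, 3, 7, 77, 78, 4, 5, 5, 5, 22, 17, 5, 5, 6, 4, 5, 49, -990, -990]
0.4 [-990, -990, -990, -990, -990, -990, -990, 4, 5, 124, 88, 43, 153, 33, 20, 20, 20, 5, 34, 14, 27, 30, 51, 47, -990]
0.45 [-990, -990, -990, -990, -990, -990, -990, 4, 16, 4, 3, 353, 354, 34, 6, 5, 20, 5, 34, 15, 25, 67, 50, 48, -990]
0.5 [-990, -990, -990, -990, -990, -990, -990, 5, 6, 5, 7, 331, 5, 5, 5, 196, 210, 208, 6, 34, 22, 112, 51, 48, -990]
0.55 [-990, -990, -990, -990, -990, -990, -990, 5, 5, 8, 28, 29, 6, 5, 191, 207, 217, 217, 207, 36, 16, 113, 55, 48, -990]
0.6 [-990, -990, -99
[... 544 characters left out ...]
, 211, 228, 230, 275, 227, 229, 201, 20, 20, 51, 47, -990]
0.85 [-990, -990, -990, -990, -990, -990, -990, 21, 25, 26, 55, 141, 143, 204, 222, 230, 240, 228, 231, 241, 329, 348, 347, 49, -990]
0.9 [-990, -990, -990, -990, -990, -990, -990, 4, 28, 27, 50, 86, 114, 203, 222, 230, 232, 234, 229, 288, 320, 190, 53, 48, -990]
0.012 1393 [ 0.401 -0.347  0.012] [ 0.706 -0.269  0.03 ] [ 0.591 -0.306  0.023] [-0.061 -0.271]
0.03 1104 [ 0.424 -0.339  0.03 ] [ 0.691 -0.279  0.05 ] [ 0.523 -0.303  0.047] [-0.042 -0.282]
0.05 495 [ 0.43  -0.339  0.05 ] [ 0.682 -0.283  0.059] [ 0.618 -0.309  0.053] [-0.05 -0.28]
0.095 161 [ 0.503 -0.319  0.095] [ 0.55  -0.292  0.114] [ 0.516 -0.306  0.108] [-0.043 -0.283]
```

View pics/crop.png

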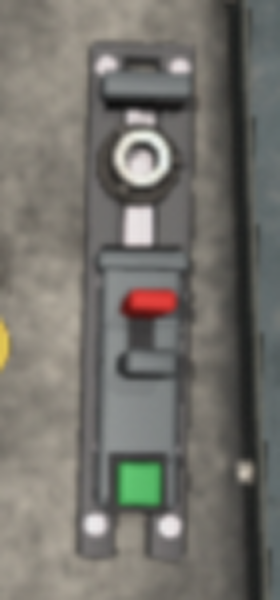

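The crop confirms it: the dark casting sits between the jaws, the red trigger is ahead of the handle, and the green tab is at the rear. The clamp's yaw is about -2.5°. A tall object, 0.35 m high, stands near (0.45,0.2), so I rise to 0.45 m and turn first.

Emit:
send_rows --moves "87 0 -38 0 7.12; 87 0 -38 0 7.12; 87 0 -38 0 7.12; 87 0 -38 0 7.12; 87 0 -38 0 7.12; 87 0 -38 0 7.12; 87 0 0 0 7.12; 87 0 0 0 7.12; 87 0 0 0 7.12; 87 0 0 0 7.12"

```text
time_s: 1.38
position: [0.2269, 0.5822, 0.4509]
tcp_rot: [[0.999, 0.0, 0.05], [-0.05, 0.0, 0.999], [0.0, -1.0, 0.0]]
force: [-0.6, -0.3, -0.0]
opening: 0.999
```

Emit:
send_rows --moves "87 20 0 -36 0; 87 20 0 -36 0; 87 20 0 -36 0; 87 20 0 -36 0; 87 20 0 -36 0; 87 20 0 -36 0; 87 20 0 -36 0; 87 20 0 -36 0; 87 20 0 -36 0; 87 20 0 -36 0; 87 20 0 -36 0; 87 20 0 -36 0; 87 7 0 -36 0; 87 7 0 -36 0; 87 7 0 -36 0; 87 7 0 -36 0; 87 7 0 -36 0; 87 7 0 -36 0; 87 7 0 -36 0; 87 7 0 -36 0"

```text
time_s: 3.05
position: [0.4911, -0.1517, 0.4508]
tcp_rot: [[0.999, 0.001, 0.044], [-0.044, -0.0, 0.999], [0.001, -1.0, -0.0]]
force: [1.2, 0.6, -0.4]
opening: 1.001
```

Emit:
send_rows --moves "87 9 0 -38 0; 87 9 0 -38 0; 87 9 0 -38 0; 87 9 0 -38 0; 87 0 36 0 0; 87 0 36 0 0; 87 0 36 0 0; 87 0 36 0 0; 87 0 36 0 0; 87 0 36 0 0; 87 0 0 0 0; 87 0 0 0 0"

```text
time_s: 4.05
position: [0.5197, -0.3026, 0.2331]
tcp_rot: [[0.999, -0.004, 0.044], [-0.044, 0.003, 0.999], [-0.004, -1.0, 0.003]]
force: [1.1, -0.3, -0.3]
opening: 0.998
```

```bash
python3 - <<'E'
from h import *
s=read_state(); c=capture("wrist"); cv2.imwrite("pics/w1.png",c["image"])
print(s["position"])
for t in ["grip_mid","tab_top","boss_mid"]:
    for d in mark_of(c,t)[:2]:
        r,cl=d["pixel"]; print(t,round(d["p"],2),np.round([r,cl]),np.round(world(c,r,cl,s=s),3))
z=c["z_map"]; M=np.array(c["mtx"]); r,cl=np.nonzero(z>0)
P=np.array([world(c,a,b,z[a,b],s) for a,b in zip(r,cl)])
q=(P[:,2]>.10)&(P[:,2]<.115)&(abs(P[:,1]+.305)<.04)
hs=cv2.cvtColor(c["image"],cv2.COLOR_BGR2HSV)[r,cl]; red=((hs[:,0]<8)|(hs[:,0]>172))&(hs[:,1]>150)
gr=(hs[:,0]>50)&(hs[:,0]<75)&(hs[:,1]>120)
for n,m in [("red",q&red),("handle",q&~red),("tab",gr&(P[:,2]>.055))]:
    if m.sum()>5:
        x=P[m]; rc=cv2.minAreaRect((x[:,:2]*1000).astype(np.float32)); print(n,m.sum(),x.mean(0).round(4),x.min(0).round(3),x.max(0).round(3),rc)
E
```

```text
[ 0.51973237 -0.30264844  0.23313811]
grip_mid 0.58 [198. 278.] [ 0.521 -0.301  0.102]
tab_top 0.58 [195. 216.] [ 0.449 -0.304  0.061]
boss_mid 0.95 [188. 370.] [ 0.639 -0.313  0.018]
boss_mid 0.75 [104. 282.] [ 0.53  -0.205 -0.001]
red 254 [ 0.546  -0.3062  0.1056] [ 0.541 -0.319  0.1  ] [ 0.551 -0.295  0.108] ((545.9874877929688, -306.6451110839844), (24.139183044433594, 10.18518352508545), 89.00099182128906)
handle 400 [ 0.5167 -0.3052  0.1053] [ 0.506 -0.32   0.1  ] [ 0.552 -0.292  0.109] ((529.4519653320312, -306.1336975097656), (26.50849151611328, 46.2284049987793), 86.87696838378906)
tab 253 [ 0.4472 -0.3036  0.0615] [ 0.437 -0.313  0.057] [ 0.458 -0.291  0.064] ((447.3769836425781, -301.5231018066406), (21.79425048828125, 21.020294189453125), 88.38154602050781)
```

View pics/w1.png

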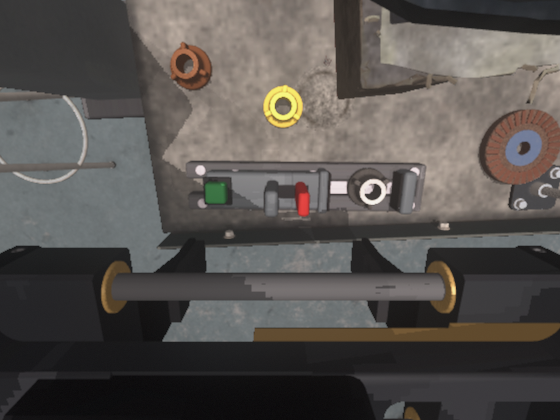

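The wrist view puts the handle at (271,199), the red trigger at (302,199) and the tab at (215,190). Handle and trigger faces agree on grip_mid at about (0.521,-0.3055). The approach sits inside the given clearances, so I descend.

Emit:
send_rows --moves "87 1.5 0 -3 0; 87 0 30 0 0; 87 0 30 0 0; 87 0 30 0 0; 87 0 30 0 0; 87 0 25 0 0; 87 0 20 0 0; 87 0 0 0 0"

```text
time_s: 4.92
position: [0.5205, -0.3055, 0.0667]
tcp_rot: [[0.999, -0.004, 0.044], [-0.044, 0.004, 0.999], [-0.004, -1.0, 0.003]]
force: [-1.0, 0.1, -0.4]
opening: 1.005
```

Emit:
send_rows --moves "50 0 0 0 0; 50 0 0 0 0; 24 0 0 0 0; 24 0 0 0 0; 24 0 0 0 0; 24 0 0 0 0; 24 0 0 0 0; 24 0 0 0 0"

```text
time_s: 5.58
position: [0.5258, -0.307, 0.0705]
tcp_rot: [[0.999, 0.008, 0.045], [-0.045, -0.002, 0.999], [0.008, -1.0, -0.002]]
force: [1.7, 0.9, 1.3]
opening: 0.478
```

Emit:
send_rows --moves "24 0 0 0 0; 24 0 0 0 0; 24 0 0 0 0; 24 0 0 0 0; 24 0 0 0 0; 24 0 0 0 0"

```text
time_s: 6.08
position: [0.5196, -0.3066, 0.0702]
tcp_rot: [[0.999, -0.004, 0.043], [-0.043, 0.0, 0.999], [-0.004, -1.0, 0.0]]
force: [-6.0, -0.5, 6.5]
opening: 0.339
```

The trigger is fully squeezed (opening 29.5 mm). I keep stroking.

Emit:
send_rows --moves "56 0 0 0 0; 56 0 0 0 0; 56 0 0 0 0; 56 0 0 0 0; 56 0 0 0 0; 56 0 0 0 0; 24 0 0 0 0; 24 0 0 0 0; 24 0 0 0 0; 24 0 0 0 0; 24 0 0 0 0; 24 0 0 0 0; 24 0 0 0 0; 24 0 0 0 0; 24 0 0 0 0; 24 0 0 0 0; 24 0 0 0 0"

```text
time_s: 7.5
position: [0.5196, -0.306, 0.0691]
tcp_rot: [[0.999, -0.004, 0.044], [-0.044, 0.002, 0.999], [-0.005, -1.0, 0.001]]
force: [-4.7, -1.2, -0.1]
opening: 0.345
```

Emit:
send_rows --moves "56 0 0 0 0; 56 0 0 0 0; 56 0 0 0 0; 56 0 0 0 0; 56 0 0 0 0; 56 0 0 0 0; 24 0 0 0 0; 24 0 0 0 0; 24 0 0 0 0; 24 0 0 0 0; 24 0 0 0 0; 24 0 0 0 0; 24 0 0 0 0; 24 0 0 0 0; 24 0 0 0 0; 24 0 0 0 0; 24 0 0 0 0"

```text
time_s: 8.92
position: [0.5197, -0.3062, 0.0694]
tcp_rot: [[0.999, -0.004, 0.044], [-0.044, 0.001, 0.999], [-0.004, -1.0, 0.001]]
force: [-5.1, -0.4, 1.6]
opening: 0.34
```

```bash
python3 - <<'E'
from h import *
s=read_state(); print(s["position"],s["force"],s["opening"]*87)
c=capture("scene"); cv2.imwrite("pics/s3.png",cv2.resize(c["image"][130:260,220:380],None,fx=4,fy=4,interpolation=2))
E
```

```text
[ 0.5196537  -0.30620933  0.06940333] [-5.10033896 -0.44648686  1.56304121] 29.55634120762388
```

View pics/s3.png

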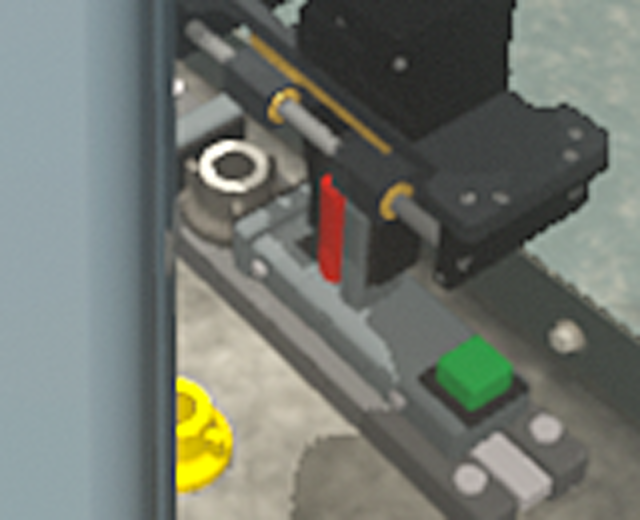

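The crop shows the trigger tight against the handle, and the casting at (230,185) between the moving jaw and the fixed jaw, apparently tight. I make two more harmless strokes, then open and rise for a measured check.

Emit:
send_rows --moves "56 0 0 0 0; 56 0 0 0 0; 56 0 0 0 0; 56 0 0 0 0; 56 0 0 0 0; 56 0 0 0 0; 24 0 0 0 0; 24 0 0 0 0; 24 0 0 0 0; 24 0 0 0 0; 24 0 0 0 0; 24 0 0 0 0; 24 0 0 0 0; 24 0 0 0 0; 24 0 0 0 0; 24 0 0 0 0; 24 0 0 0 0"

```text
time_s: 10.38
position: [0.5196, -0.3063, 0.0694]
tcp_rot: [[0.999, -0.004, 0.044], [-0.044, 0.001, 0.999], [-0.004, -1.0, 0.001]]
force: [-4.7, -0.3, 1.3]
opening: 0.338
```

Emit:
send_rows --moves "80 0 0 0 0; 80 0 0 0 0; 80 0 0 0 0; 80 0 0 0 0; 80 0 0 0 0; 80 0 0 0 0; 80 0 -10 0 0; 80 0 -30 0 0; 80 0 -40 0 0; 80 0 -40 0 0; 80 0 -30 0 0; 80 0 0 0 0; 80 0 0 0 0"

```text
time_s: 11.47
position: [0.5228, -0.3074, 0.2229]
tcp_rot: [[0.999, 0.004, 0.044], [-0.044, -0.004, 0.999], [0.004, -1.0, -0.004]]
force: [-0.1, 1.4, -0.6]
opening: 0.92
```

```bash
cat > chk.py <<'E'
from h import *
import sys
s=read_state(); c=capture("wrist"); cv2.imwrite(f"pics/{sys.argv[1]}.png",c["image"])
print(s["time_s"],s["position"],s["force"])
for t in ["grip_mid","tab_top","boss_mid"]:
    for d in mark_of(c,t)[:2]:
        r,cl=d["pixel"]; print(t,round(d["p"],2),np.round([r,cl]),np.round(world(c,r,cl,s=s),3))
z=c["z_map"]; r,cl=np.nonzero(z>0)
P=np.array([world(c,a,b,z[a,b],s) for a,b in zip(r,cl)])
a=np.radians(-2.5); d=P[:,:2]-[.521,-.3055]; u=d@[np.cos(a),np.sin(a)]; v=d@[-np.sin(a),np.cos(a)]
for w in (.0,.012,-.012,.024):
    print("profile v",w,[(int(x*1000),int(1000*np.median(P[m,2]))) for x in np.arange(.03,.165,.004) if (m:=(abs(u-x)<.002)&(abs(v-w)<.003)).sum()])
m=(P[:,2]>.098)&(P[:,2]<.115)&(abs(v)<.03)&(abs(u)<.06); print("hdl+trig u",u[m].min(),u[m].max())
E
python3 chk.py w2
```

```text
11.4667 [ 0.52278862 -0.3073885   0.22290916] [-0.06954217  1.42937446 -0.56883193]
grip_mid 0.94 [200. 271.] [ 0.518 -0.304  0.107]
boss_mid 0.8 [ 56. 182.] [ 0.419 -0.153 -0.002]
boss_mid 0.67 [185. 346.] [ 0.61  -0.312  0.019]
profile v 0.0 [(30, 103), (34, 45), (38, 44), (42, 234), (46, 275), (50, 279), (54, 50), (58, 48), (62, 49), (66, 325), (70, 324), (74, 51), (78, 50), (86, 18), (90, 18), (94, 19), (98, 43), (102, 51), (106, 31), (110, 30), (114, 43), (118, 51), (122, 51), (126, 51), (130, 50), (150, 0), (154, -1), (158, -1), (162, -1)]
profile v 0.012 [(30, 45), (34, 44), (38, 44), (42, 44), (46, 299), (50, 295), (54, 50), (58, 48), (62, 48), (66, 329), (70, 329), (74, 45), (78, 50), (82, 50), (86, 51), (90, 51), (94, 50), (98, 50), (102, 40), (106, 43), (110, 21), (114, 40), (118, 51), (122, 51), (126, 51), (130, 51), (142, 20), (146, 20), (150, 20), (154, 20), (158, 20), (162, 20)]
profile v -0.012 [(30, 104), (38, 44), (42, 262), (46, 308), (50, 314), (54, 315), (58, 315), (62, 315), (66, 315), (70, 315), (74, 315), (78, 51), (82, 310), (86, 50), (90, 50), (94, 51), (98, 51), (106, 28), (110, 28), (114, 42), (118, 50), (122, 51), (126, 52), (130, 50), (142, 20), (146, 18), (150, 14), (154, 7), (158, 7), (162, 7)]
profile v 0.024 [(30, 328), (34, 328), (38, 328), (42, 328), (46, 325), (50, 325), (54, 326), (58, 326), (62, 324), (66, 320), (70, 315), (74, 315), (78, 29), (82, 310), (86, 28), (90, 28), (94, 27), (98, 21), (102, 20), (106, 20), (110, 20), (114, 20), (118, 34), (122, 34), (126, 34), (130, 20), (134, 20), (138, 20), (142, 20), (146, 20), (150, 20), (154, 20), (158, 20), (162, 20)]
hdl+trig u -0.014950709523862633 0.029710356296670355
```

View pics/w2.png

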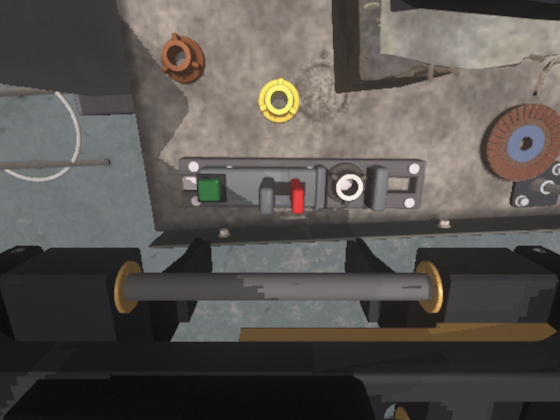

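The casting's bore is at u≈88 mm, so it sits about 2 mm from the fixed jaw. The moving jaw's face is at about u 115 (closed and tight), and the trigger is out. Next I press the tab at (0.447,-0.3025) with the fingers shut.

Emit:
send_rows --moves "0 -25 0 1 0; 0 -25 0 1 0; 0 -24 0 0 0; 0 0 0 0 0; 0 0 0 0 0; 0 0 0 0 0; 0 0 35 0 0; 0 0 35 0 0; 0 0 35 0 0; 0 0 25 0 0; 0 0 10 0 0; 0 0 0 0 0; 0 0 0 0 0"

```text
time_s: 12.75
position: [0.449, -0.3015, 0.0794]
tcp_rot: [[0.999, 0.0, 0.043], [-0.043, -0.0, 0.999], [0.0, -1.0, -0.0]]
force: [0.3, -0.5, 0.4]
opening: 0.04
```

Emit:
send_rows --moves "0 -1 10 -1 0; 0 0 9 0 0; 0 0 5 0 0; 0 0 4 0 0; 0 0 0 0 0; 0 0 0 0 0; 0 0 0 0 0; 0 0 0 0 0"

```text
time_s: 13.42
position: [0.4484, -0.3037, 0.0531]
tcp_rot: [[0.999, 0.003, 0.044], [-0.044, -0.004, 0.999], [0.003, -1.0, -0.003]]
force: [-0.0, 0.1, 7.1]
opening: 0.006
```

Emit:
send_rows --moves "0 0 2 0 0; 0 0 0 0 0; 0 0 0 0 0; 0 0 0 0 0; 0 0 0 0 0; 0 0 0 0 0; 0 0 0 0 0; 0 0 0 0 0; 0 0 0 0 0; 0 0 0 0 0; 0 0 0 0 0; 0 0 0 0 0; 0 0 0 0 0; 0 0 0 0 0"

```text
time_s: 14.58
position: [0.4484, -0.3037, 0.0513]
tcp_rot: [[0.999, 0.003, 0.044], [-0.044, -0.004, 0.999], [0.004, -1.0, -0.003]]
force: [-0.1, -1.1, 8.5]
opening: 0.003
```

Emit:
send_rows --moves "0 0 -15 0 0; 0 0 -30 0 0; 0 0 -40 0 0; 0 0 -40 0 0; 0 0 -40 0 0; 40 25 0 0 0; 87 25 0 0 0; 87 24 0 0 0; 87 0 0 0 0; 87 0 0 0 0; 87 0 0 0 0; 87 0 0 0 0; 87 0 0 0 0"

```text
time_s: 15.67
position: [0.52, -0.3052, 0.2144]
tcp_rot: [[0.999, -0.001, 0.044], [-0.044, 0.001, 0.999], [-0.001, -1.0, 0.001]]
force: [0.3, -0.1, -0.8]
opening: 0.525
```

```bash
python3 chk.py w3
```

```text
15.6667 [ 0.5199777  -0.30518094  0.21436182] [ 0.32734598 -0.09038583 -0.84171436]
grip_mid 0.61 [202. 276.] [ 0.52  -0.302  0.105]
boss_mid 0.78 [ 59. 185.] [ 0.42  -0.154 -0.002]
boss_mid 0.63 [189. 351.] [ 0.611 -0.313  0.018]
profile v 0.0 [(30, 269), (34, 44), (38, 44), (42, 44), (46, 44), (50, 49), (54, 50), (58, 49), (62, 48), (66, 315), (70, 43), (74, 50), (78, 285), (82, 285), (86, 18), (90, 18), (94, 19), (98, 40), (102, 50), (106, 31), (110, 29), (114, 18), (118, 18), (122, 18), (126, 18), (130, 18), (134, 18), (138, 18), (142, 28), (146, 45), (150, 51), (154, 52), (158, 51), (162, 50)]
profile v 0.012 [(30, 247), (34, 244), (38, 44), (42, 44), (46, 44), (50, 49), (54, 50), (58, 49), (62, 48), (66, 320), (70, 44), (74, 46), (78, 291), (82, 292), (86, 51), (90, 50), (94, 50), (98, 50), (102, 41), (106, 43), (110, 20), (114, 20), (118, 20), (122, 20), (126, 21), (130, 20), (134, 20), (138, 20), (142, 28), (146, 43), (150, 51), (154, 51), (158, 51), (162, 50)]
profile v -0.012 [(30, 261), (34, 306), (38, 306), (42, 306), (46, 306), (50, 306), (54, 305), (58, 50), (62, 48), (66, 27), (70, 30), (74, 32), (78, 300), (82, 299), (86, 50), (90, 50), (94, 50), (98, 51), (110, 19), (114, 19), (118, 18), (122, 18), (126, 18), (130, 18), (134, 17), (138, 17), (142, 26), (146, 44), (150, 51), (154, 51), (158, 51), (162, 50)]
profile v 0.024 [(30, 318), (34, 319), (38, 319), (42, 319), (46, 319), (50, 319), (54, 319), (58, 322), (62, 318), (66, 316), (70, 299), (74, 299), (78, 299), (82, 298), (86, 29), (90, 28), (94, 29), (98, 21), (102, 20), (106, 20), (110, 20), (114, 20), (118, 20), (122, 20), (126, 20), (130, 20), (134, 20), (138, 20), (142, 20), (146, 20), (150, 36), (154, 31), (158, 28), (162, 21)]
hdl+trig u -0.015129826801037404 0.03185229945843818
```

View pics/w3.png

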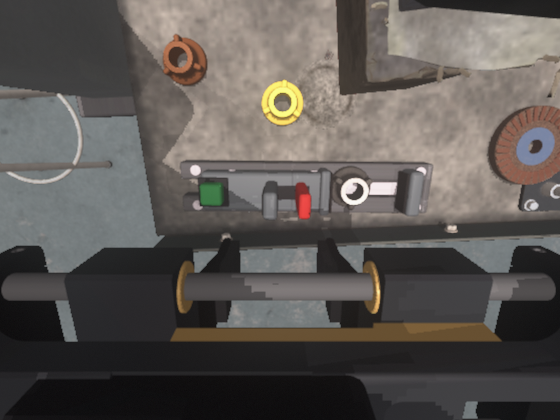

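The jaw is fully open (face at u≈143), the trigger is out, and the casting stands at u≈88 with the arm clear, so I hand in.

```bash
python3 -c "
from rig import *
print(hand_in())"
```

```text
the job is handed in; nothing more can be done
None
```

The casting is drawn up against the fixed jaw, the clamp is open again, and the job is handed in; no verdict was reported.

I squeezed the trigger four times. I then pressed the green tab down about 12 mm for over a second with the fingers shut, rose clear and handed in at about 15.7 s.

Last checks, from the wrist camera's depth, all agreed with the target:
- **Moving jaw:** its face is about 143 mm ahead of grip_mid, which is fully open. Before the release it was at about 115 mm, closed and tight.
- **Trigger:** it is fully out, with 46–47 mm over handle and trigger.
- **Casting:** it stands upright with its top level, about 88 mm ahead of grip_mid against the 80–94 mm allowed. It is near the centre line and did not move when the jaw was released.
- **Robot:** the tool was about 0.1 m above everything and its force reading was near zero.

One disagreement: the network's boss_mid mark lay about 7 mm to one side of the casting's bore. I went by the depth profile instead.

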